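# Nest the angle block and scan its label

### The arm

A 7-joint arm with a two-finger parallel gripper is mounted at the origin on the work surface. World frame = base frame: x ahead of the robot, y to its left, z up, the work surface at z = 0. Lengths are in mm, angles in rad, forces in N, time in s.
With the tool pointing down it reaches from about 350 to 900 mm from the base axis. Payload 19.9 kg.
Tool frame: the origin (TCP) lies between the finger pads; the fingertips stand 14 mm ahead of it and the grasp point (between the pads) lies 5 mm behind it; z points along the fingers, y is the line along which they close (so a half turn about z gives the same grasp; the last joint's range is limited). The gripper opens to 85 mm and grips with 20 to 120 N. Pads are 22 mm wide; open, the fingers measure 114 mm over their backs; the gripper's body (76 mm by 85 mm) begins 54 mm behind the grasp point. The pads swing forward as they close: fully open they stand 13 mm farther back than shut.
Start: joints at [-1.367, 0.417, -0.01, 1.614, 0.005, 1.111, -0.053], TCP at [151.467, 606.348, 221.46] pointing down, gripper open.
Joint ranges: [-2.81, 2.81], [-0.39, 2.02], [-1.27, 1.25], [0.06, 2.57], [-1.19, 4.33], [0.19, 2], [-2.82, 2.82]. Speed limits (rad/s): [1.89, 1.89, 2.39, 2.39, 3.01, 3.01, 3.01].

### API

Orientations are given as a unit quaternion [x, y, z, w].
In Python, from plant import env gives the robot as it stands.
- The arm moves only by the tool arm_command, never from a script. Its argument "series" is text: rows parted by semicolons, each of 6 numbers parted by spaces: the shift along the tool's x, y, z in mm, then the turn, a rotation vector about the tool's x, y, z in rad. In form: tx ty tz ax ay az; .... A call has 1 to 8 rows; each row is the pose to reach, as a shift and turn from the pose commanded when the call began, along the tool's axes at that moment; what a row does not reach only later rows make up. A row lasts 1/8 s, in which the tool goes at most 62.5 mm and 10.7 degrees, less where a joint would pass 70% of its speed; a pose out of reach is approached as far as the arm can. A call with a gripper value outside its range is refused whole. "grip" is the closure, from -1 (fully open) to 1 (shut), so that 0 is half open, set as the call begins (left out, the last holds). The fingers move at their own pace and stop on an object; "newtons" is the grip in N (left out, the last holds). Time passes only in rows, so rows that repeat a pose let the fingers close. It gives the time, the measured TCP pose, the force, the opening and the grip force at its end, in the units of the state.
- env.get_state(): the state, without advancing time (a new reading comes with each control period).
- env.capture(name): name is "scene" or "top" or "wrist"; returns the picture (420x560x3 uint8, red, green, blue); there is no depth.
- env.camera_params(name): a dict with "fx", "fy", "cx", "cy" (pixels), "rvec" (rotation vector, rad) and "tvec" (3), from world to camera coordinates, as OpenCV has them; the wrist camera has in their place "T_tool_cam" (4x4, takes a point from camera to tool coordinates, whose origin is the TCP and whose axes are the flange's). Camera axes: x right, y down, z forward; pixel columns grow to the right and rows downward; lengths in mm; the calibration is good to about 2 mm. A picture is of the moment at which its call begins: read the wrist's pose just before it. camera_params takes no time and is no camera call.
- env.sign_off(): hands the job in; it is judged then, once.
The state is a dict: "time_s": time; "joint_pos": joint angles; "joint_vel": joint speeds; "effort": joint torques, N m; "tool_pos": TCP position; "orientation": TCP orientation; "ft_force": force on the tool from outside, world axes, zero at the start; "wrist_torque": the same for the moment, N m; "opening": opening from 0.0 (shut) to 1.0 (fully open); "grip_force": force on a finger pad.
Only numpy, scipy, OpenCV 4.12 (cv2) and the standard library are available. Lean on these libraries where they do the work, as an engineer would, in place of code of your own. Each camera call takes 0.05 s, during which the arm holds its last target. There are 200 camera calls.

### The job

Put the aluminium angle block into the recess of the blue nest plate, pressed down fully flush, and let go of it. Then pick up the yellow scanner, aim its red window squarely at the middle of the block's barcode label from about 10 cm away, and hold it still there for a good second without touching the block. Finally lay the scanner back in both saddles of its rest, head pointing the same way as before, leaving the block flush and everything else on the bench where it is.

Things in the scene. Friction and masses are not known exactly. Their poses are not given: they have to be found in the camera images.
- block: Loose aluminium angle block, 0.55 kg. Origin: centre of the base's underside. Base 96 (x) x 80 (y) x 18 mm high. On it an upright, x 0 to 32, y -25 to 25, top at z 68 mm: grip across its sides (50 mm apart along y) at about x 12, z 44. Before it a 50 mm wide face slopes at 45 degrees from (x 0, z 68) to (x -50, z 18), facing up and to -x, with the label.
- label (a point): Centre of the white barcode label with black bars (50 x 44 mm) on the block's sloping face, at (-25.5, 0, 43.5) mm in the block's frame. z axis: outward normal of the label (45 degrees up, towards the block's -x); y along the block's y.
- nest: Fixed blue plate 140 (x) x 130 (y) x 26 mm high, origin: centre of its underside. Recess in its middle 102 (x) x 86 (y) mm, 18 mm deep (floor 8 mm above the bench), mouth chamfered 3 mm: 3 mm play round the block's base, whose top is level with the plate when flush. Block x goes along nest x; with both the same way the label faces the robot's side.
- scanner: Yellow hand scanner, 0.22 kg, level in its rest. Origin: underside of the handle; z up, +x towards the head. Handle x -100 to 45, 34 mm wide (y), 28 mm high. Black head, 62 mm wide, x 40 to 100, from 14 mm below to 46 mm above the handle's underside, looks 45 degrees down and ahead. Grip the handle across y at x -45 to 0 (clear of the saddles).
- window (a point): Centre of the scanner's red window on the head's lower front face, at (84, 0, 2) mm in the scanner's frame. Its x axis is the beam, pointing out of the window (45 degrees below the scanner's +x); its y is the scanner's y.
- rest: Fixed dark rest. Origin: on the bench, under the scanner's origin as it starts (to a few mm); x towards the scanner's head. Two saddles 12 mm thick at x -80 and 30 mm, floors 45 mm above the bench, channel 44 mm wide (y) between grey cheeks 14 mm high; foot 150 x 90 x 8 mm, x -100 to 50 mm.
- flange: Bystander, leave alone: turned aluminium flange, 64 mm diameter foot with a 36 mm hub, 40 mm high; origin at its middle, on the underside.
- collar: Bystander, leave alone: steel collar lying flat, 72 mm across, 22 mm high; origin at its middle, on the underside.
- spanner: Bystander, leave alone: steel spanner lying flat; origin at its middle.
- driver: Bystander, leave alone: screwdriver with orange handle lying flat; origin at its middle.
- billet: Bystander, leave alone: upright aluminium round billet, 54 mm diameter, 50 mm high; origin at its middle, on the underside.

How it is judged:
By the outcome, as a careful person would: the job done as asked, in the order asked, and still so for the second after the job is handed in, with the robot touching nothing.
It also fails if it takes over 72 s, if anything falls off the work surface, if the arm or the gripper's body presses on something with over 40 N, if the wrist force passes 120 N, or if a joint passes its speed limit or range.

## Working session

There is one attempt and no reset: what is moved stays moved. The work goes in short steps, Python scripts to look and compute and a tool call to move; the robot and the scene stay as the last step left them, time stands still between calls to the robot, and variables do not carry over. Pictures are saved under pics/ and viewed, at most 10 in all, crops included, and the job is handed in when it is done.

Besides the shell and the picture viewer there is one more tool, called after "Request:" by a JSON object that holds its "op" and its "data". arm_command: Moves the arm, as the interface text tells. Its arguments: {"type":"object","properties":{"series":{"type":"string"},"grip":{"type":"number"},"newtons":{"type":"number"}},"required":["series"]}

```bash
mkdir -p pics; ls; python3 - <<'E'
from plant import env
import cv2,numpy as np
s=env.get_state();print(s)
for n in("scene","top","wrist"):
    im=env.capture(n);cv2.imwrite(f"pics/{n}0.png",im[...,::-1]);p=env.camera_params(n);print(n,p)
a=cv2.imread("pics/scene0.png");b=cv2.imread("pics/top0.png")
E
```

```text
pics
{'time_s': 0.0, 'joint_pos': array([-1.36752476,  0.4179885 , -0.01027146,  1.61421051,  0.00469467,
        1.11069185, -0.05300684]), 'joint_vel': array([-2.33759593e-05, -4.76334537e-04,  5.77704065e-04, -4.09426827e-04,
        8.78660148e-04,  3.46662839e-05,  4.42880781e-04]), 'effort': array([-6.66130254e-04, -8.64437842e+01,  6.78158328e-01, -4.34912968e+01,
        1.89287105e-02,  7.27373437e-03,  3.91687195e-06]), 'tool_pos': array([151.39653987, 605.99658761, 220.83608262]), 'orientation': array([ 1.22095180e-01,  9.92518192e-01, -6.36817525e-04, -2.70053248e-05]), 'ft_force': array([-0.89520491, -0.81863536,  0.20390165]), 'wrist_torque': array([-0.03543887,  0.04132696,  0.02445418]), 'grip_force': 0.0, 'opening': 1.0007641311760445}
scene {'fx': 530.3365870456639, 'fy': 530.3365870456639, 'cx': 277.42286289765815, 'cy': 214.28327887466406, 'rvec': array([ 2.11611376,  0.57623037, -0.32721083]), 'tvec': array([-481.86888774, -111.46364528, 1577.59037766])}
top {'fx': 419.7757641504632, 'fy': 419.7757641504632, 'cx': 282.5809167363511, 'cy': 203.77914400638218, 'rvec': array([ 2.14407652, -2.20923801,  0.04562501]), 'tvec': array([  35.61142256,  599.46415422, 1100.08699402])}
wrist {'fx': 295.72143027274495, 'fy': 295.72143027274495, 'cx': 273.9262954102358, 'cy': 211.54948822699, 'T_tool_cam': array([[ 5.22059840e-04, -9.55107970e-01, -2.96257479e-01,
         7.60302311e+01],
       [ 9.99999465e-01,  7.63068236e-04, -6.97882780e-04,
        -7.77381946e-03],
       [ 8.92618076e-04, -2.96256956e-01,  9.55107857e-01,
        -1.51983555e+02],
       [ 0.00000000e+00,  0.00000000e+00,  0.00000000e+00,
         1.00000000e+00]])}
```

View pics/top0.png

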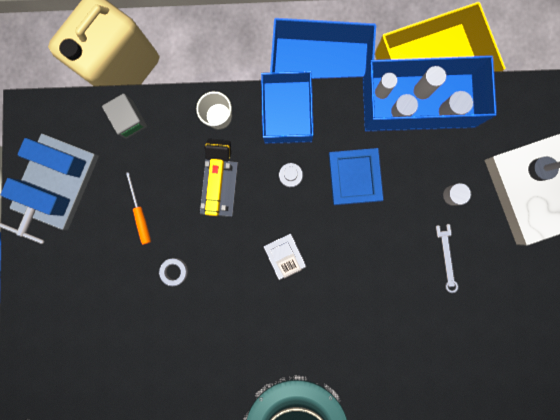

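View pics/scene0.png

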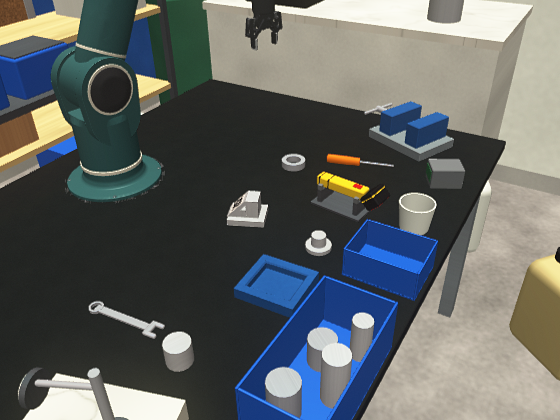

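The top view shows the block at about (284,257) with its label at (289,266) towards the robot, the nest at (356,176), and the scanner at (217,185) with its head up-image (+x). The scene view agrees.

```bash
cat > h.py <<'E'
import numpy as np,cv2
from scipy.spatial.transform import Rotation as R
from plant import env
def cam(n,s=None):
    p=env.camera_params(n);K=np.array([[p['fx'],0,p['cx']],[0,p['fy'],p['cy']],[0,0,1]])
    if n=='wrist':
        T=np.eye(4);T[:3,:3]=R.from_quat(s['orientation']).as_matrix();T[:3,3]=s['tool_pos']
        W=T@p['T_tool_cam'];return K,W[:3,:3],W[:3,3]
    A=R.from_rotvec(p['rvec']).as_matrix();return K,A.T,-A.T@p['tvec']
def ray(c,uv,z):
    K,A,o=c;uv=np.atleast_2d(uv).astype(float)
    d=(A@np.linalg.inv(K)@np.c_[uv,np.ones(len(uv))].T).T
    return (o+d*((z-o[2])/d[:,2])[:,None])[:,:2]
def proj(c,P):
    K,A,o=c;q=K@A.T@(np.atleast_2d(P)-o).T;return (q[:2]/q[2]).T
def blobs(m,c,z,amin=60):
    cs,_=cv2.findContours(m.astype(np.uint8),cv2.RETR_CCOMP,cv2.CHAIN_APPROX_NONE);out=[]
    for k in cs:
        if cv2.contourArea(k)<amin: continue
        xy=ray(c,k[:,0,:],z).astype(np.float32);r=cv2.minAreaRect(xy)
        out.append((k[:,0,:].mean(0).round(0),np.round(r[0],1),np.round(r[1],1),round(r[2],1)))
    return out
E
python3 - <<'E'
from h import *
im=cv2.imread('pics/top0.png');c=cam('top');print('cam',c[2])
h=cv2.cvtColor(im,cv2.COLOR_BGR2HSV);H,S,V=[h[...,i].astype(int) for i in range(3)]
roi=np.zeros(H.shape,bool);roi[135:300,150:480]=1
def show(t,m,z):
    print(t)
    for b in blobs(m&roi,c,z): print('  ',*b)
show('blue26',(H>100)&(H<125)&(S>120)&(V>60),26)
show('yellow73',(H>20)&(H<35)&(S>150)&(V>90),73)
show('grey18',(S<60)&(V>110),18)
show('footgrey8',(S<90)&(V>38)&(V<100),8)
crop=np.hstack([cv2.resize(im[y:y+90,x:x+66],None,fx=4,fy=4,interpolation=cv2.INTER_CUBIC) for x,y in((190,135),(252,220),(324,140))])
cv2.imwrite('pics/c1.png',crop)
E
```

```text
cam [ 526.85465184   -7.38408392 1137.18357848]
blue26
   [356. 176.] [ 668. -178.] [143.7 134.5] 3.0
   [287. 138.] [ 7.733e+02 -6.000e-01] [136.7  21.7] 88.0
yellow73
   [214. 187.] [645.9 190.5] [ 36.7 147.4] 83.1
   [215. 169.] [692.1 188.1] [20.3 25.3] 77.6
grey18
   [172. 272.] [428.9 317.3] [69.7 71.4] 89.2
   [172. 272.] [427.6 316. ] [43.7 43. ] 44.2
   [284. 256.] [460.7  16.7] [99.7 82.7] 23.3
   [447. 255.] [ 444.5 -412.2] [178.6  38. ] 6.3
   [460. 194.] [ 613.3 -451.8] [55.1 56.1] 86.9
   [290. 174.] [678.5  -5.8] [61.7 62.1] 88.2
   [228. 186.] [647.5 163.8] [ 35.2 146. ] 83.1
   [204. 186.] [654.1 227.1] [ 12.6 144. ] 83.4
footgrey8
   [172. 272.] [426.7 320.2] [38.  37.3] 88.5
   [314. 217.] [563.7 -62.3] [893.7 444.8] 88.0
   [172. 272.] [427.4 319.5] [76.5 77.4] 43.5
   [285. 256.] [459.7  16.8] [106.4  88.5] 23.6
   [447. 255.] [ 443.8 -415.8] [185.4  44.4] 6.3
   [457. 194.] [ 610.3 -451.6] [59.6 72.6] 42.8
   [290. 174.] [679.9  -5.8] [67.7 68.2] 88.2
   [356. 176.] [ 670.2 -181. ] [153.  142.8] 3.1
   [219. 172.] [677.4 188.9] [ 96.3 214.9] 84.4
```

View pics/c1.png

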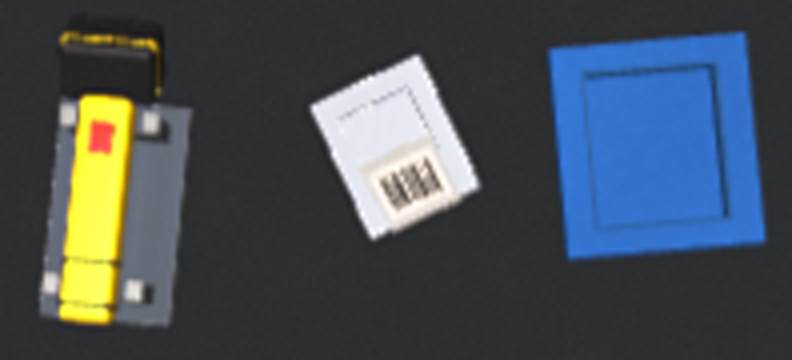

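Crop: the block's +x points up-left (yaw about +23°, label at its near end). The nest is yawed about +3°. The scanner handle is centred at crop (95,210), yawed about −7°, head away from the robot. All sizes match, so I'll move over the block for a close look.

```bash
cat >> h.py <<'E'
def go(x,y,z,yaw,q=None):
    """shift+turn to TCP x,y,z, tool down, tool x along -(yaw) dir, tool y along yaw+90 (deg)"""
    s=env.get_state();A=R.from_quat(s['orientation']).as_matrix();a=np.radians(yaw);c,n=np.cos(a),np.sin(a)
    B=np.array([[-c,-n,0],[-n,c,0],[0,0,-1.]])
    print('t',round(s['time_s'],2),'shift',(A.T@(np.array([x,y,z])-s['tool_pos'])).round(1),'turn',R.from_matrix(A.T@B).as_rotvec().round(4))
E
python3 -c "
from h import *
go(472,21,150,23.3)"
```

```text
t 0.15 shift [-452.9 -489.9   71.5] turn [-1.000e-03 -3.000e-04 -6.514e-01]
```

Request:
{"op": "arm_command", "data": {"series": "-57 -61 0 0 0 -.08; -114 -122 0 0 0 -.16; -170 -183 10 0 0 -.24; -226 -244 20 0 0 -.32; -282 -305 30 0 0 -.4; -339 -366 45 0 0 -.48; -396 -428 60 0 0 -.57; -453 -490 71 0 0 -.651", "grip": -1}}

```text
time_s: 1.15
tool_pos: [391.2, 168.8, 175.5]
orientation: [-0.203, 0.979, 0.0, 0.0]
ft_force: [0.7, 0.9, -0.5]
opening: 0.997
grip_force: 0.0
```

```bash
python3 -c "
from h import *
go(472,21,150,23.3)"
```

```text
t 1.15 shift [ -15.3 -167.7   25.5] turn [0.0001 0.0005 0.0026]
```

Request:
{"op": "arm_command", "data": {"series": "-5 -55 8 0 0 0; -10 -110 16 0 0 0; -15 -150 22 0 0 0; -15 -162 25 0 0 0; -15 -162 25 0 0 0"}}

```text
time_s: 1.78
tool_pos: [468.1, 27.6, 150.3]
orientation: [-0.201, 0.98, -0.0, -0.0]
ft_force: [-0.2, 0.2, 0.1]
opening: 1.0
grip_force: 0.0
```

```bash
python3 - <<'E'
from h import *
s=env.get_state();print(s['tool_pos'],s['joint_vel'].round(3))
im=env.capture('wrist')[...,::-1].copy();cv2.imwrite('pics/w1.png',im);c=cam('wrist',s)
h=cv2.cvtColor(im,cv2.COLOR_BGR2HSV);S,V=h[...,1],h[...,2]
for b in blobs((V>100),c,18,300): print(*b)
def box(x,y,yaw):
    a=np.radians(yaw);M=np.array([[np.cos(a),-np.sin(a)],[np.sin(a),np.cos(a)]])
    P=lambda pts,z:np.c_[(np.array(pts)@M.T)+[x,y],np.full(len(pts),z)]
    return [P([(-48,-40),(48,-40),(48,40),(-48,40)],18),P([(0,-25),(32,-25),(32,25),(0,25)],68)]
for q in box(460.7,16.7,23.3): cv2.polylines(im,[proj(c,q).round().astype(int)],1,(0,0,255),1)
cv2.imwrite('pics/w1o.png',im)
E
```

```text
[468.10800695  27.60228355 150.29304067] [-0.027 -0.017 -0.021  0.005  0.003  0.004 -0.021]
[112. 406.] [789.1 -62.9] [63.6 50.4] 23.3
[540. 351.] [512.4 389.5] [55.8 25.1] 66.8
[343. 343.] [597.6 174. ] [54.3 62.5] 83.5
[191. 340.] [660.6   6.6] [63.3 43.7] 49.0
[390. 297.] [515.8 190.4] [90.8 28.8] 44.2
[158. 297.] [619.  -50.1] [90.8 29.9] 2.4
[531. 266.] [431.7 305.6] [85.1 68.1] 39.1
[532. 266.] [426.1 309.3] [22.2 35.3] 70.4
[ 45. 279.] [ 666.5 -160.7] [161.7 110.8] 3.4
[268. 187.] [461.9  18.9] [103.7  81.5] 23.5
```

View pics/w1o.png

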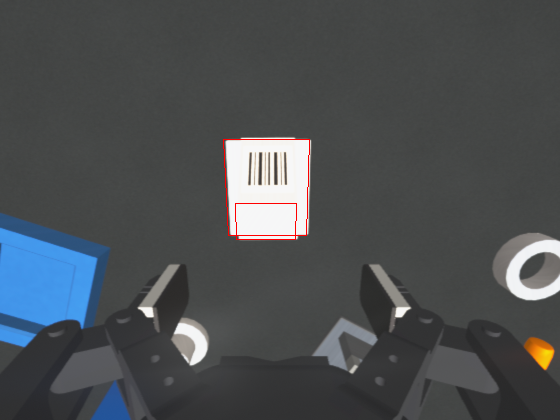

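The predicted outline sits on the block (base corners at about (226,139), (310,139), (308,235) and (230,235)). Next I'll refine from the base edges at its flanks and measure the nest in the same view.

```bash
python3 - <<'E'
from h import *
s=env.get_state();c=cam('wrist',s);im=cv2.imread('pics/w1.png')
g=cv2.GaussianBlur(im,(3,3),0).max(2).astype(float)
a=np.radians(23.4);ex=np.array([np.cos(a),np.sin(a)]);ey=np.array([-ex[1],ex[0]]);o=np.array([461.5,18.5])
def edge(p0,d):   # half-level crossing along a world ray at z=18
    t=np.arange(-12,12,.25);P=p0+t[:,None]*d;uv=proj(c,np.c_[P,np.full(len(P),18)]).astype(np.float32)
    v=cv2.remap(g.astype(np.float32),uv[:,:1],uv[:,1:],cv2.INTER_LINEAR)[:,0]
    k=np.argmax(v<(v[:16].mean()+v[-16:].mean())/2);return t[k]
for y in(-36,-32,32,36): print('x edges at y',y,[edge(o+ey*y+ex*48*q,ex*q) for q in(1,-1)])
for x in(-40,-25,-10,40,44): print('y edges at x',x,[edge(o+ex*x+ey*40*q,ey*q) for q in(1,-1)])
h=cv2.cvtColor(im,cv2.COLOR_BGR2HSV)
go(472.5,23.2,39,23.4)
E
```

```text
x edges at y -36 [np.float64(-0.75), np.float64(1.0)]
x edges at y -32 [np.float64(-0.5), np.float64(1.25)]
x edges at y 32 [np.float64(-1.0), np.float64(1.5)]
x edges at y 36 [np.float64(-1.0), np.float64(1.5)]
y edges at x -40 [np.float64(1.25), np.float64(-0.75)]
y edges at x -25 [np.float64(1.0), np.float64(-0.75)]
y edges at x -10 [np.float64(1.5), np.float64(-0.75)]
y edges at x 40 [np.float64(1.75), np.float64(-1.0)]
y edges at x 44 [np.float64(1.5), np.float64(-1.0)]
t 1.82 shift [ -2.2  -6.6 111.5] turn [ 0.0003 -0.0005 -0.0018]
```

Request:
{"op": "arm_command", "data": {"series": "-1.2 -5.4 20 0 0 0; -1.2 -5.4 50 0 0 0; -1.2 -5.4 80 0 0 0; -1.2 -5.4 100 0 0 0; -1.2 -5.4 108 0 0 0; -1.2 -5.4 111.5 0 0 0; -1.2 -5.4 111.5 0 0 0"}}

```text
time_s: 2.7
tool_pos: [471.9, 23.6, 39.6]
orientation: [-0.202, 0.979, 0.0, 0.0]
ft_force: [-0.6, 1.1, -0.1]
opening: 0.997
grip_force: 0.0
```

Request:
{"op": "arm_command", "data": {"series": "0 0 0 0 0 0; 0 0 0 0 0 0; 0 0 0 0 0 0; 0 0 0 0 0 0; 0 0 0 0 0 0; 0 0 0 0 0 0", "grip": 1, "newtons": 70}}

```text
time_s: 3.45
tool_pos: [471.9, 23.2, 39.8]
orientation: [-0.202, 0.979, 0.0, 0.0]
ft_force: [-4.3, -1.7, 14.5]
opening: 0.565
grip_force: 70.6
```

```bash
python3 -c "
from h import *
print(env.get_state())
go(471.1,23.9,39,23.4)
"
```

```text
{'time_s': 3.45, 'joint_pos': array([-0.36573639,  0.44156829,  0.29783033,  2.12738043, -0.22403752,
        0.60079109,  2.06768978]), 'joint_vel': array([ 0.00100571,  0.00096143, -0.00054562,  0.00022561, -0.00062284,
        0.00152201,  0.00045222]), 'effort': array([  0.14382068, -63.67330313,   5.46345815, -25.94669759,
        -0.26716665,  -1.20531522,  -0.09409456]), 'tool_pos': array([471.90729456,  23.24098859,  39.77304257]), 'orientation': array([-2.01718533e-01,  9.79443458e-01,  5.21873887e-05,  3.77722346e-04]), 'ft_force': array([-4.31751312, -1.66276837, 14.50499578]), 'wrist_torque': array([-0.28560378,  0.88317622,  0.09593897]), 'grip_force': 70.56689500808716, 'opening': 0.565354233680622}
t 3.45 shift [0.5 0.9 0.8] turn [-0.0001  0.0008 -0.0022]
```

Request:
{"op": "arm_command", "data": {"series": "0 0 -8 0 0 0; 0 0 -30 0 0 0; 0 0 -60 0 0 0; 0 0 -90 0 0 0; 0 0 -110 0 0 0; 0 0 -125 0 0 0; 0 0 -130 0 0 0; 0 0 -130 0 0 0"}}

```text
time_s: 4.45
tool_pos: [471.4, 23.2, 168.8]
orientation: [-0.202, 0.979, -0.0, -0.0]
ft_force: [-0.1, -0.1, -5.2]
opening: 0.568
grip_force: 74.2
```

```bash
python3 -c "
from h import *
s=env.get_state();print(s['ft_force'],s['wrist_torque'])
go(750,-180,170,3)
"
```

```text
[-0.12418925 -0.11839863 -5.16983622] [ 0.00467345 -0.06370668  0.0437442 ]
t 4.45 shift [-175.6 -296.8   -1.2] turn [-0.000e+00 -3.000e-04  3.539e-01]
```

Request:
{"op": "arm_command", "data": {"series": "-11 -19 0 0 0 .03; -37 -62 0 0 0 .08; -66 -111 0 0 0 .14; -96 -160 0 0 0 .2; -125 -210 0 0 0 .26; -152 -256 0 0 0 .31; -169 -286 0 0 0 .345; -176 -297 -1 0 0 .354"}}

```text
time_s: 5.45
tool_pos: [750.8, -181.8, 167.4]
orientation: [-0.025, 1.0, -0.0, -0.001]
ft_force: [-0.9, 0.2, -4.7]
opening: 0.566
grip_force: 74.3
```

Request:
{"op": "arm_command", "data": {"series": "0 0 0 0 0 0; 0 0 0 0 0 0; 0 0 0 0 0 0"}}

```text
time_s: 5.82
tool_pos: [750.3, -179.4, 170.1]
orientation: [-0.026, 1.0, 0.0, -0.0]
ft_force: [1.2, -0.2, -4.5]
opening: 0.566
grip_force: 74.3
```

```bash
python3 - <<'E'
from h import *
s=env.get_state();print(s['tool_pos'],s['orientation'],s['joint_vel'].round(3))
im=env.capture('wrist')[...,::-1].copy();cv2.imwrite('pics/w2.png',im);c=cam('wrist',s)
h=cv2.cvtColor(im,cv2.COLOR_BGR2HSV);H,S,V=[h[...,i].astype(int) for i in range(3)]
for b in blobs((H>100)&(H<125)&(S>120)&(V>60),c,26,300): print(*b)
np.savez('w2.npz',p=s['tool_pos'],q=s['orientation'])
def P(pts,z,x=668,y=-178,a=np.radians(3)):
    M=np.array([[np.cos(a),-np.sin(a)],[np.sin(a),np.cos(a)]]);return np.c_[np.array(pts)@M.T+[x,y],np.full(4,z)]
for w,l,z in((70,65,26),(51,43,8)): cv2.polylines(im,[proj(c,P([(-w,-l),(w,-l),(w,l),(-w,l)],z)).round().astype(int)],1,(0,0,255),1)
cv2.imwrite('pics/w2o.png',im)
E
```

```text
[ 750.34040047 -179.38186111  170.07188634] [-2.64204057e-02  9.99650903e-01  1.73056985e-04 -5.85561863e-05] [-0.    -0.003  0.002 -0.006  0.001  0.002 -0.   ]
[146. 396.] [1027.9 -327.9] [ 38.8 116.2] 56.5
[388. 375.] [969.7 -18.4] [45.4 38.2] 8.9
[227. 338.] [ 925.5 -225.6] [64.  29.2] 1.1
[ 82. 280.] [ 863.6 -420. ] [181.5 374.7] 34.7
[450. 272.] [854.1  19.2] [185.4 188.5] 0.0
[288.  96.] [ 667.6 -178. ] [139.8 131. ] 3.1
```

View pics/w2o.png

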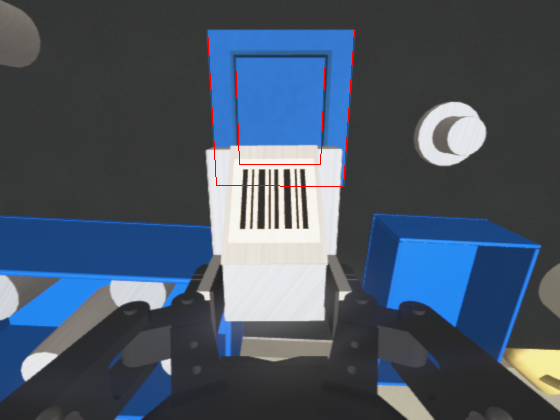

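The nest's near edge (row 30) and sides match the drawing. The held block's base front corners are at about (207,149) and (343,149). I'll check the block's pose in the hand against those.

```bash
python3 - <<'E'
from h import *
d=np.load('w2.npz');s={'tool_pos':d['p'],'orientation':d['q']};c=cam('wrist',s)
A=R.from_quat(d['q']).as_matrix();z0=39.77
def B(x,y,z): return d['p']+A@np.array([-(x-12.5),y,-(z-z0)])
P=np.array([B(-48,-40,18),B(-48,40,18),B(0,-25,68),B(0,25,68),B(32,-25,68),B(32,25,68),B(-25.5,0,43.5)])
print(proj(c,P).round(1))
im=cv2.imread('pics/w2.png');cr=cv2.resize(im[130:330,190:360],None,fx=3,fy=3)
g=im.max(2).astype(int)
for r in(155,165,180): print(r,'y edges',[(k,g[r,k],im[r,k].tolist()) for k in list(range(203,213,2))+list(range(337,348,2))])
for k in(213,219,331,337): print('col',k,[(r,im[r,k].tolist()[0]-im[r,k].tolist()[2]) for r in range(143,155)])
go(667.6+12.5*np.cos(.054),-178+12.5*np.sin(.054),70,3.1)
E
```

```text
[[204.7 148. ]
 [343.4 148.1]
 [219.9 263.4]
 [327.9 263.5]
 [223.4 321.7]
 [324.3 321.8]
 [274.  196.9]]
155 y edges [(203, np.int64(57), [56, 57, 55]), (205, np.int64(93), [89, 91, 93]), (207, np.int64(221), [221, 217, 217]), (209, np.int64(236), [236, 231, 230]), (211, np.int64(237), [237, 233, 231]), (337, np.int64(237), [237, 233, 231]), (339, np.int64(240), [240, 236, 235]), (341, np.int64(218), [218, 202, 194]), (343, np.int64(217), [217, 130, 63]), (345, np.int64(178), [178, 109, 55]), (347, np.int64(62), [62, 57, 54])]
165 y edges [(203, np.int64(56), [55, 56, 54]), (205, np.int64(67), [65, 67, 67]), (207, np.int64(190), [187, 187, 190]), (209, np.int64(235), [235, 230, 228]), (211, np.int64(238), [238, 233, 231]), (337, np.int64(238), [238, 234, 232]), (339, np.int64(238), [238, 235, 235]), (341, np.int64(224), [224, 197, 188]), (343, np.int64(216), [216, 127, 56]), (345, np.int64(138), [138, 89, 56]), (347, np.int64(56), [55, 56, 54])]
180 y edges [(203, np.int64(56), [55, 56, 54]), (205, np.int64(56), [56, 56, 54]), (207, np.int64(114), [106, 111, 114]), (209, np.int64(22
[... 213 characters left out ...]
, (345, np.int64(67), [67, 59, 53]), (347, np.int64(55), [54, 55, 54])]
col 213 [(143, 59), (144, 44), (145, 41), (146, 31), (147, -7), (148, -13), (149, -16), (150, -7), (151, 2), (152, 5), (153, 6), (154, 7)]
col 219 [(143, 155), (144, 155), (145, 155), (146, 136), (147, 15), (148, -11), (149, -16), (150, -7), (151, 1), (152, 5), (153, 6), (154, 6)]
col 331 [(143, 160), (144, 160), (145, 146), (146, 46), (147, -5), (148, -14), (149, -11), (150, -2), (151, 5), (152, 6), (153, 6), (154, 6)]
col 337 [(143, 161), (144, 162), (145, 162), (146, 147), (147, 51), (148, -8), (149, -10), (150, 0), (151, 6), (152, 6), (153, 6), (154, 6)]
t 5.88 shift [ 70.1   5.8 100.2] turn [ 0.0002  0.0001 -0.0013]
```

Request:
{"op": "arm_command", "data": {"series": "15 1.5 0 0 0 0; 35 3 10 0 0 0; 55 4.5 25 0 0 0; 66 5.5 45 0 0 0; 70 5.8 65 0 0 0; 70 5.8 82 0 0 0; 70 5.8 90 0 0 0; 70 5.8 93 0 0 -.001"}}

```text
time_s: 6.88
tool_pos: [680.6, -177.9, 76.9]
orientation: [-0.027, 1.0, -0.0, -0.0]
ft_force: [0.8, -0.1, -5.0]
opening: 0.565
grip_force: 74.3
```

Request:
{"op": "arm_command", "data": {"series": "0 0 0 0 0 0; 0 0 0 0 0 0; 0 0 0 0 0 0"}}

```text
time_s: 7.25
tool_pos: [680.6, -178.0, 77.5]
orientation: [-0.027, 1.0, -0.0, 0.0]
ft_force: [-0.7, 0.5, -5.3]
opening: 0.566
grip_force: 74.3
```

```bash
python3 -c "
from h import *
s=env.get_state();print(s['ft_force'],s['tool_pos'])
go(680.1,-177.3,47.8,3.1)
"
```

```text
[-0.69657421  0.52439807 -5.32119617] [ 680.64298487 -177.98742936   77.50685902]
t 7.25 shift [ 0.5  0.7 29.7] turn [-0.0002  0.0006 -0.0009]
```

Request:
{"op": "arm_command", "data": {"series": ".5 .7 5 0 0 0; .5 .7 10 0 0 0; .5 .7 14 0 0 0; .5 .7 17 0 0 0; .5 .7 19 0 0 0; .5 .7 19 0 0 0"}}

```text
time_s: 8.0
tool_pos: [679.9, -177.3, 58.0]
orientation: [-0.027, 1.0, -0.0, -0.0]
ft_force: [-0.1, -0.4, -5.2]
opening: 0.566
grip_force: 74.3
```

Request:
{"op": "arm_command", "data": {"series": "0 0 3 0 0 0; 0 0 6 0 0 0; 0 0 8 0 0 0; 0 0 9.5 0 0 0; 0 0 10.5 0 0 0; 0 0 10.5 0 0 0"}}

```text
time_s: 8.75
tool_pos: [680.0, -177.3, 48.0]
orientation: [-0.027, 1.0, -0.0, 0.0]
ft_force: [-3.7, 1.3, 2.1]
opening: 0.571
grip_force: 75.0
```

Request:
{"op": "arm_command", "data": {"series": "0 0 .7 0 0 0; 0 0 1.4 0 0 0; 0 0 1.4 0 0 0; 0 0 1.4 0 0 0"}}

```text
time_s: 9.25
tool_pos: [680.0, -177.3, 47.9]
orientation: [-0.027, 1.0, 0.0, 0.0]
ft_force: [-12.4, 5.2, 20.8]
opening: 0.57
grip_force: 77.4
```

Request:
{"op": "arm_command", "data": {"series": "0 0 -1 0 0 0; 0 0 -1 0 0 0; 0 0 -1 0 0 0; 0 0 -1 0 0 0; 0 0 -1 0 0 0; 0 0 -1 0 0 0", "grip": -1}}

```text
time_s: 10.0
tool_pos: [679.9, -177.3, 47.2]
orientation: [-0.027, 1.0, -0.0, -0.0]
ft_force: [-1.1, -0.0, 0.5]
opening: 1.003
grip_force: 0.0
```

Request:
{"op": "arm_command", "data": {"series": "0 0 -15 0 0 0; 0 0 -40 0 0 0; 0 0 -70 0 0 0; -10 0 -95 0 0 0; -20 0 -110 0 0 0; -30 0 -115 0 0 0; -30 0 -115 0 0 0; -30 0 -115 0 0 0"}}

```text
time_s: 11.0
tool_pos: [709.2, -175.7, 161.4]
orientation: [-0.027, 1.0, 0.0, -0.001]
ft_force: [-0.7, -0.5, -0.1]
opening: 0.999
grip_force: 0.0
```

```bash
python3 - <<'E'
from h import *
s=env.get_state();print(s['tool_pos'],s['orientation'],s['ft_force'])
im=env.capture('wrist')[...,::-1].copy();cv2.imwrite('pics/w3.png',im);c=cam('wrist',s)
np.savez('w3.npz',p=s['tool_pos'],q=s['orientation'])
cv2.imwrite('pics/w3c.png',cv2.resize(im[60:330,140:420],None,fx=2,fy=2,interpolation=cv2.INTER_CUBIC))
go(645,190.5,180,-6.9)
E
```

```text
[ 709.24460807 -175.69540365  161.39145265] [-2.65022479e-02  9.99648549e-01  4.78472668e-05 -6.37403594e-04] [-0.68295487 -0.50174091 -0.08184057]
t 11.05 shift [ 44.8 369.1 -18.4] turn [ 0.     -0.0012  0.1733]
```

View pics/w3c.png

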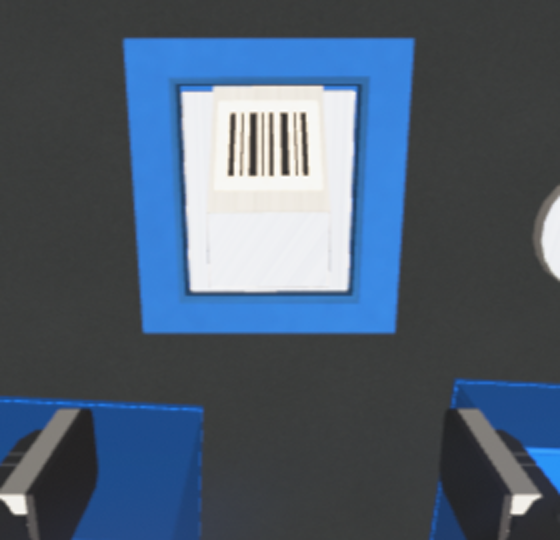

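The block sits in the recess with an even dark gap all round; the barcode centre is at crop (269,145). Now over the scanner.

Request:
{"op": "arm_command", "data": {"series": "3 25 -5 0 0 .02; 9 75 -10 0 0 .04; 15 130 -18 0 0 .07; 22 190 -18 0 0 .1; 30 250 -18 0 0 .12; 37 305 -18 0 0 .15; 43 350 -18 0 0 .17; 45 369 -18 0 -.001 .173"}}

```text
time_s: 12.05
tool_pos: [644.1, 193.5, 179.6]
orientation: [0.058, 0.998, 0.0, 0.0]
ft_force: [-0.1, 0.2, 0.1]
opening: 0.998
grip_force: 0.0
```

Request:
{"op": "arm_command", "data": {"series": "0 0 0 0 0 0; 0 0 0 0 0 0; 0 0 0 0 0 0"}}

```text
time_s: 12.42
tool_pos: [645.7, 188.6, 180.2]
orientation: [0.061, 0.998, -0.0, 0.001]
ft_force: [-0.1, 0.3, 0.1]
opening: 1.001
grip_force: 0.0
```

```bash
python3 - <<'E'
from h import *
d=np.load('w3.npz');c=cam('wrist',{'tool_pos':d['p'],'orientation':d['q']})
i3=cv2.imread('pics/w3.png');h=cv2.cvtColor(i3,cv2.COLOR_BGR2HSV)
print('label',ray(c,[274.5,132.5],51.5),'expect',[667.6-25.5*np.cos(.054),-178-25.5*np.sin(.054)])
m=(h[...,1]<60)&(h[...,2]>150);m[:90]=0;m[215:]=0
for b in blobs(m,c,26,2000): print('blk26',*b)
for b in blobs((h[...,0]>100)&(h[...,0]<125)&(h[...,1]>120),c,26,2000): print('nest',*b)
s=env.get_state();print(s['tool_pos'],s['orientation'])
im=env.capture('wrist')[...,::-1].copy();cv2.imwrite('pics/w4.png',im);c=cam('wrist',s)
np.savez('w4.npz',p=s['tool_pos'],q=s['orientation'])
h=cv2.cvtColor(im,cv2.COLOR_BGR2HSV);H,S,V=[h[...,i].astype(int) for i in range(3)]
for b in blobs((H>20)&(H<35)&(S>130)&(V>80),c,73,100): print('y',*b)
a=np.radians(-6.9);M=np.array([[np.cos(a),-np.sin(a)],[np.sin(a),np.cos(a)]])
Q=lambda pts,z:proj(c,np.c_[np.array(pts)@M.T+[673.2,187.2],np.full(len(pts),z)]).round().astype(int)
cv2.polylines(im,[Q([(-100,-17),(45,-17),(45,17),(-100,17)],73)],1,(0,0,255),1)
cv2.polylines(im,[Q([(-100,-45),(50,-45),(50,45),(-100,45)],8)],1,(0,255,0),1)
cv2.polylines(im,[Q([(40,-31),(100,-31),(100,31),(40,31)],91)],1,(255,0,255),1)
cv2.imwrite('pics/w4o.png',im)
E
```

```text
label [[ 643.49389344 -178.8668664 ]] expect [np.float64(642.1371699663812), np.float64(-179.3763308755658)]
blk26 [443. 176.] [677.3 -13.1] [62.  60.2] 34.7
blk26 [274. 153.] [ 666.9 -178.1] [97.2 80.2] 3.4
nest [122. 302.] [ 863.8 -353.1] [165.6 292.2] 0.1
nest [450. 285.] [796.7  26. ] [212.9  85.8] 60.4
nest [274. 150.] [ 668.  -177.9] [139.6 131. ] 3.1
nest [274. 153.] [ 667.1 -178.1] [101.1  83.9] 3.4
[645.65047116 188.62498264 180.19784218] [ 6.09260398e-02  9.98142087e-01 -2.60082456e-04  5.69014228e-04]
y [279. 313.] [757.8 180.4] [64.5  7. ] 80.9
y [280. 221.] [664.2 192.2] [ 34.3 103.9] 82.4
y [280. 252.] [691.2 188.8] [15.5 23.1] 83.1
y [280. 152.] [597.9 199.9] [33.3 26.4] 83.0
y [281. 129.] [578.3 202.3] [33.   9.8] 83.0
y [482.  72.] [556.4 368.2] [82.4 14. ] 14.0
```

View pics/w4o.png

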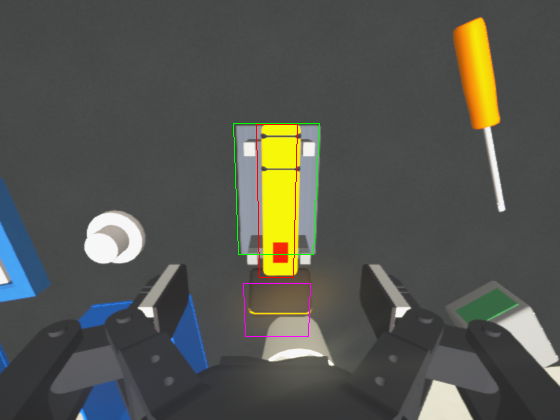

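Wrist view: the handle is centred near column 281 and the red outline sits about 3 px left, so the scanner lies about 3 mm to +y of the top-camera estimate. Cheeks are at about (249,148), (308,148), (252,258) and (305,258). I'll locate the cheeks and work out the descent.

```bash
python3 - <<'E'
from h import *
d=np.load('w4.npz');c=cam('wrist',{'tool_pos':d['p'],'orientation':d['q']})
im=cv2.imread('pics/w4.png');h=cv2.cvtColor(im,cv2.COLOR_BGR2HSV)
m=(h[...,1]<60)&(h[...,2]>175);m[:135]=0;m[268:]=0;m[:,:240]=0;m[:,318:]=0
o=np.array([672,191.3]);a=np.radians(-6.8);M=np.array([[np.cos(a),np.sin(a)],[-np.sin(a),np.cos(a)]])
for b in blobs(m,c,59,20): print('cheek',*b,'in scanner frame',(M@(b[1]-o)).round(1))
m2=(h[...,0]>20)&(h[...,0]<35)&(h[...,1]>130);
for r in(150,180,210,235):
    k=np.where(m2[r,240:318])[0]+240;p=ray(c,[[k[0]-.5,r],[k[-1]+.5,r]],73);print('handle',r,k[0],k[-1],[(M@(q-o)).round(1) for q in p])
go(658.1,193,100,-6.8);go(658.1,193,54,-6.8)
E
```

```text
cheek [305. 259.] [707.8 212.2] [ 9.2 10.3] 84.5 in scanner frame [33.1 25. ]
cheek [252. 258.] [701.3 158.6] [ 9.2 10.2] 82.0 in scanner frame [ 33. -29.]
cheek [309. 149.] [599.2 226. ] [10.9 12.5] 83.1 in scanner frame [-76.4  25.8]
cheek [249. 149.] [592.7 172. ] [11.  12.5] 83.0 in scanner frame [-76.5 -28.6]
handle 150 262 299 [array([-77. , -16.5]), array([-76.9,  16.2])]
handle 180 262 298 [array([-50.8, -16.9]), array([-50.7,  15.9])]
handle 210 263 298 [array([-22.9, -16.5]), array([-22.8,  16.5])]
handle 235 262 298 [array([  1.7, -17.7]), array([ 1.8, 17.1])]
t 12.47 shift [-11.8   5.5  80.2] turn [-0.0002  0.0012 -0.0029]
t 12.47 shift [-11.8   5.5 126.2] turn [-0.0002  0.0012 -0.0029]
```

Request:
{"op": "arm_command", "data": {"series": "-5 2 15 0 0 0; -11.8 5.3 40 0 0 -.003; -11.8 5.3 70 0 .001 -.003; -11.8 5.3 95 0 .001 -.003; -11.8 5.3 112 0 .001 -.003; -11.8 5.3 122 0 .001 -.003; -11.8 5.3 126 0 .001 -.003; -11.8 5.3 126 0 .001 -.003"}}

```text
time_s: 13.48
tool_pos: [658.0, 194.3, 54.5]
orientation: [0.058, 0.998, 0.0, 0.0]
ft_force: [-0.4, -0.8, -0.2]
opening: 0.999
grip_force: 0.0
```

```bash
python3 -c "
from h import *
print(env.get_state()['ft_force']);go(658.1,192.8,54,-6.8)"
```

```text
[-0.36803835 -0.83481219 -0.21855498]
t 13.47 shift [-0.2 -1.5  0.5] turn [0.0002 0.0005 0.0018]
```

Request:
{"op": "arm_command", "data": {"series": "0 -1.3 0 0 0 .001; 0 -1.3 0 0 0 .001; 0 -1.3 0 0 0 .001"}}

```text
time_s: 13.85
tool_pos: [657.7, 193.0, 54.5]
orientation: [0.059, 0.998, 0.0, 0.0]
ft_force: [0.0, -0.0, -0.1]
opening: 1.001
grip_force: 0.0
```

Request:
{"op": "arm_command", "data": {"series": "0 0 0 0 0 0; 0 0 0 0 0 0; 0 0 0 0 0 0; 0 0 0 0 0 0; 0 0 0 0 0 0; 0 0 0 0 0 0; 0 0 0 0 0 0", "grip": 1, "newtons": 60}}

```text
time_s: 14.72
tool_pos: [657.8, 193.0, 54.5]
orientation: [0.059, 0.998, 0.0, 0.0]
ft_force: [-1.3, -0.4, 5.1]
opening: 0.372
grip_force: 60.3
```

```bash
python3 -c "
from h import *
s=env.get_state();print(s['ft_force'],s['wrist_torque'],s['tool_pos'],s['opening'],s['orientation']);np.savez('pick.npz',p=s['tool_pos'],q=s['orientation'])"
```

```text
[-1.25558456 -0.42699023  5.07923183] [-0.05168826  0.34080423 -0.09777145] [657.8082087  193.02999374  54.54123329] 0.37206628269282976 [5.88604612e-02 9.98266186e-01 1.19557479e-04 2.30603248e-04]
```

Request:
{"op": "arm_command", "data": {"series": "0 0 -4 0 0 0; 0 0 -15 0 0 0; 0 0 -32 0 0 0; 0 0 -52 0 0 0; 0 0 -72 0 0 0; 0 0 -88 0 0 0; 0 0 -97 0 0 0; 0 0 -100 0 0 0"}}

```text
time_s: 15.72
tool_pos: [657.7, 193.0, 154.6]
orientation: [0.059, 0.998, 0.0, 0.0]
ft_force: [0.2, 0.1, -2.3]
opening: 0.376
grip_force: 59.8
```

```bash
python3 -c "
from h import *
s=env.get_state();print(s['ft_force'],s['wrist_torque'],s['opening'])
go(473.2,-188.7,129.7,3.2)"
```

```text
[ 0.15681521  0.13800748 -2.30977835] [ 0.02280727  0.02781904 -0.00675637] 0.37599259891231623
t 15.72 shift [ 138.3 -400.8   24.8] turn [ 0.0002  0.0003 -0.1736]
```

Request:
{"op": "arm_command", "data": {"series": "2 -6 0 0 0 0; 8 -24 0 0 0 -.01; 17 -50 0 0 0 -.02; 27 -80 0 0 0 -.035; 38 -110 0 0 0 -.05; 49 -142 0 0 0 -.06; 60 -174 0 0 0 -.075; 71 -206 0 0 0 -.09"}}

```text
time_s: 16.73
tool_pos: [561.3, -5.4, 153.9]
orientation: [0.014, 1.0, -0.0, -0.0]
ft_force: [-0.5, -0.6, -1.9]
opening: 0.376
grip_force: 59.8
```

Request:
{"op": "arm_command", "data": {"series": "11 -32 0 0 0 -.01; 22 -64 0 0 0 -.025; 33 -96 3 0 0 -.04; 43 -126 7 0 0 -.05; 53 -154 12 0 0 -.065; 60 -175 18 0 0 -.075; 65 -189 22 0 0 -.08; 67 -194 25 0 0 -.083"}}

```text
time_s: 17.73
tool_pos: [489.0, -196.6, 128.8]
orientation: [-0.027, 1.0, 0.0, -0.0]
ft_force: [0.0, 0.1, -2.4]
opening: 0.37
grip_force: 59.8
```

Request:
{"op": "arm_command", "data": {"series": "0 0 0 0 0 0; 0 0 0 0 0 0; 0 0 0 0 0 0"}}

```text
time_s: 18.1
tool_pos: [490.8, -194.8, 129.3]
orientation: [-0.028, 1.0, 0.0, 0.0]
ft_force: [-0.0, -0.4, -1.9]
opening: 0.377
grip_force: 59.8
```

```bash
python3 - <<'E'
from h import *
s=env.get_state();print(s['tool_pos'],s['orientation'],s['ft_force'])
np.savez('w5.npz',p=s['tool_pos'],q=s['orientation'])
go(473.2,-188.7,129.7,3.2)
im=env.capture('wrist')[...,::-1].copy();cv2.imwrite('pics/w5.png',im);c=cam('wrist',s)
t=env.capture('top')[...,::-1];cv2.imwrite('pics/t5.png',t);sc=env.capture('scene')[...,::-1];cv2.imwrite('pics/s5.png',sc)
A=R.from_quat(s['orientation']).as_matrix()
B=lambda x,y,z:s['tool_pos']+A@np.array([-(x+14.3),y,9.5-z])
for P in[(-100,-17,28),(-100,17,28),(45,0,28),(100,-31,46),(100,31,46)]: print(P,proj(c,B(*P)).round(1),proj(cam('top'),B(*P)).round(1))
cv2.imwrite('pics/m5.png',np.hstack([cv2.resize(im[80:380,190:380],None,fx=1.9,fy=1.9),cv2.resize(sc[140:330,160:370],None,fx=2.0,fy=3.0)[:570]]))
E
```

```text
[ 490.79697271 -194.83055678  129.28614982] [-2.80206856e-02  9.99607332e-01  2.95888069e-05  1.48187968e-04] [-0.0211398  -0.4361687  -1.89086408]
t 18.1 shift [17.2  7.1 -0.4] turn [0.0001 0.0003 0.0002]
(-100, -17, 28) [[233.7  95.8]] [[384.5 280.5]]
(-100, 17, 28) [[314.3  95.9]] [[369.9 281.7]]
(45, 0, 28) [[273.8 369.9]] [[371.  218.9]]
(100, -31, 46) [[218.8 473.4]] [[383.5 193.8]]
(100, 31, 46) [[328.8 473.5]] [[356.7 196.1]]
```

View pics/m5.png

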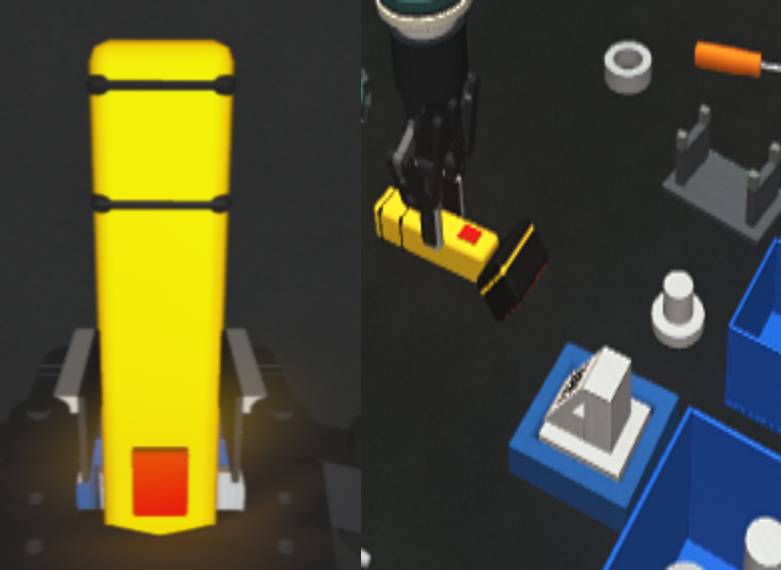

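The scanner is held level and centred in the hand: rear end at crop row 40, red button at (160,480), head facing the block in the scene half. Next come the remaining 17/7 mm and the hold.

Request:
{"op": "arm_command", "data": {"series": "5 2 0 0 0 0; 11 4.5 0 0 0 0; 15.5 6.4 -.4 0 0 0; 17.2 7.1 -.4 0 0 0; 17.2 7.1 -.4 0 0 0; 17.2 7.1 -.4 0 0 0"}}

```text
time_s: 19.0
tool_pos: [473.1, -189.2, 129.6]
orientation: [-0.028, 1.0, -0.0, 0.0]
ft_force: [0.4, 0.4, -2.8]
opening: 0.376
grip_force: 59.8
```

```bash
python3 - <<'E'
from h import *
s=env.get_state();print(s['tool_pos'],s['joint_vel'].round(3))
go(473.2,-188.7,129.7,3.2)
A=R.from_quat(s['orientation']).as_matrix();w=s['tool_pos']+A@np.array([-(84+14.3),0,9.5-2]);b=A@np.array([-1,0,1])/2**.5
L=np.array([642,-179.3,51.5]);v=L-w;print('dist',v@b,'miss',np.linalg.norm(v-(v@b)*b),'world',(v-(v@b)*b))
E
```

```text
[ 473.13018906 -189.22789002  129.60303097] [ 0.001  0.     0.001 -0.003  0.    -0.    -0.001]
t 19.0 shift [-0.1  0.5 -0.1] turn [-0.0001  0.0002 -0.0006]
dist 100.04076148532519 miss 0.613505395458933 world [0.0744239  0.59943135 0.10738719]
```

Request:
{"op": "arm_command", "data": {"series": "0 .5 0 0 0 0; 0 .5 0 0 0 0; 0 .5 0 0 0 0; 0 .5 0 0 0 0; 0 .5 0 0 0 0; 0 .5 0 0 0 0; 0 .5 0 0 0 0; 0 .5 0 0 0 0"}}

```text
time_s: 20.0
tool_pos: [472.9, -188.7, 129.6]
orientation: [-0.028, 1.0, -0.0, -0.0]
ft_force: [0.3, 0.3, -1.9]
opening: 0.375
grip_force: 59.8
```

Request:
{"op": "arm_command", "data": {"series": "0 0 0 0 0 0; 0 0 0 0 0 0; 0 0 0 0 0 0; 0 0 0 0 0 0; 0 0 0 0 0 0; 0 0 0 0 0 0; 0 0 0 0 0 0; 0 0 0 0 0 0"}}

```text
time_s: 21.0
tool_pos: [472.9, -188.7, 129.6]
orientation: [-0.028, 1.0, 0.0, -0.0]
ft_force: [-0.2, -0.3, -2.7]
opening: 0.375
grip_force: 59.8
```

```bash
python3 - <<'E'
from h import *
s=env.get_state();print(s['tool_pos'],s['time_s'])
sc=env.capture('scene')[...,::-1].copy();cv2.imwrite('pics/s6.png',sc);c=cam('scene')
A=R.from_quat(s['orientation']).as_matrix()
B=lambda x,y,z:s['tool_pos']+A@np.array([-(x+14.3),y,9.5-z])
k=4;big=cv2.resize(sc[180:320,190:340],None,fx=k,fy=k,interpolation=cv2.INTER_CUBIC)
def L(P,col): cv2.polylines(big,[((proj(c,np.array(P))-[190,180]+.5)*k).round().astype(int)],0,col,1)
L([B(40,-17,28),B(-100,-17,28),B(-100,17,28),B(40,17,28)],(0,0,255));L([B(-100,-17,28),B(-100,-17,0),B(40,-17,0)],(0,0,255))
L([B(84,0,2),[642,-179.3,51.5]],(0,255,0))
a=np.radians(3.2);e=np.array([np.cos(a),np.sin(a),0]);f=np.array([-e[1],e[0],0]);o=np.array([667,-178.1,8])
L([o-e*.1+f*q+[0,0,68] for q in(-25,25)]+[o+e*32+f*q+[0,0,68] for q in(25,-25)]+[o-f*25+[0,0,68],o-50*e-f*25+[0,0,18]],(255,0,255))
cv2.imwrite('pics/s6o.png',big)
E
```

```text
[ 472.92612408 -188.67755853  129.56008994] 21.0
```

View pics/s6o.png

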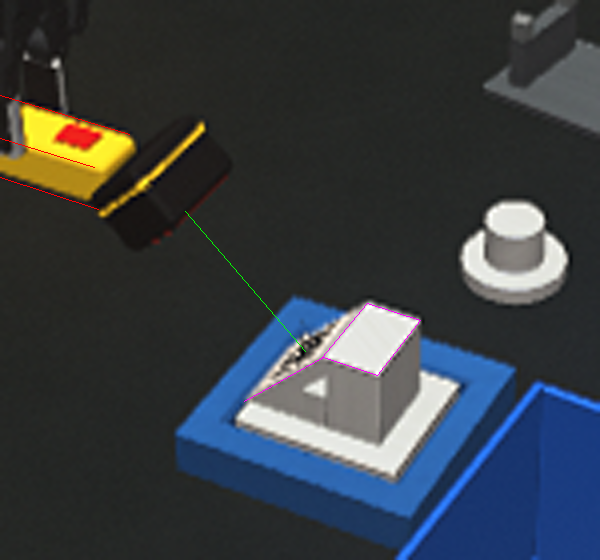

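The drawn block and handle edges lie on the real ones, and the beam line from the window meets the barcode centre near (300,345). Held for 2 s; now return.

```bash
python3 -c "
from h import *
go(657.6,191.5,154.6,-6.76)"
```

```text
t 21.05 shift [-205.4  369.4  -25. ] turn [ 0.     -0.      0.1732]
```

Request:
{"op": "arm_command", "data": {"series": "0 2 -5 0 0 0; -3 10 -14 0 0 .005; -10 28 -22 0 0 .015; -22 52 -25 0 0 .03; -38 80 -25 0 0 .045; -55 110 -25 0 0 .06; -73 142 -25 0 0 .075; -92 174 -25 0 0 .09"}}

```text
time_s: 22.05
tool_pos: [555.8, -8.0, 155.3]
orientation: [0.018, 1.0, 0.0, 0.0]
ft_force: [0.2, -0.8, -1.7]
opening: 0.373
grip_force: 59.8
```

Request:
{"op": "arm_command", "data": {"series": "-18 32 0 0 0 .015; -36 64 0 0 0 .03; -54 96 0 0 0 .045; -70 126 0 0 0 .055; -85 154 0 0 0 .065; -95 175 0 0 0 .075; -101 187 0 0 0 .08; -102 190 0 0 0 .082"}}

```text
time_s: 23.05
tool_pos: [663.7, 177.1, 154.7]
orientation: [0.058, 0.998, -0.0, 0.0]
ft_force: [-0.2, 0.0, -2.0]
opening: 0.378
grip_force: 59.8
```

Request:
{"op": "arm_command", "data": {"series": "0 0 0 0 0 0; 0 0 0 0 0 0"}}

```text
time_s: 23.3
tool_pos: [663.6, 175.5, 154.8]
orientation: [0.059, 0.998, -0.0, 0.0]
ft_force: [-0.6, -0.1, -3.2]
opening: 0.378
grip_force: 59.8
```

```bash
python3 -c "
from h import *
go(657.6,191.5,154.6,-6.76)"
```

```text
t 23.3 shift [ 7.8 15.1  0.2] turn [-0.0002  0.0001  0.0002]
```

Request:
{"op": "arm_command", "data": {"series": "2 4 0 0 0 0; 5 10 0 0 0 0; 7.3 14 0 0 0 0; 7.8 15.1 10 0 0 0; 7.8 15.1 25 0 0 0; 7.8 15.1 42 0 0 0; 7.8 15.1 55 0 0 0; 7.8 15.1 62 0 0 0"}}

```text
time_s: 24.3
tool_pos: [657.5, 192.1, 91.3]
orientation: [0.058, 0.998, -0.0, -0.001]
ft_force: [-0.2, 0.1, -2.4]
opening: 0.376
grip_force: 59.8
```

Request:
{"op": "arm_command", "data": {"series": "0 0 2 0 0 0; 0 0 2 0 0 0; 0 0 2 0 0 0"}}

```text
time_s: 24.68
tool_pos: [658.0, 192.5, 91.1]
orientation: [0.058, 0.998, 0.0, 0.0]
ft_force: [-0.1, 0.1, -3.2]
opening: 0.372
grip_force: 59.8
```

```bash
python3 -c "
from h import *
print(env.get_state()['ft_force'])
go(657.6,191.5,54.5,-6.76)"
```

```text
[-0.09536653  0.09496739 -3.24966292]
t 24.68 shift [ 0.3 -1.  36.6] turn [0.0004 0.0007 0.0012]
```

Request:
{"op": "arm_command", "data": {"series": ".3 -1 4 0 0 .001; .3 -1 12 0 0 .001; .3 -1 21 0 0 .001; .3 -1 28 0 0 .001; .3 -1 33 0 0 .001; .3 -1 35 0 0 .001; .3 -1 36 0 0 .001; .3 -1 36 0 0 .001"}}

```text
time_s: 25.68
tool_pos: [657.5, 191.4, 54.8]
orientation: [0.059, 0.998, 0.0, 0.0]
ft_force: [-0.4, 0.5, -2.2]
opening: 0.378
grip_force: 59.9
```

Request:
{"op": "arm_command", "data": {"series": "0 0 .5 0 0 0; 0 0 .8 0 0 0; 0 0 .8 0 0 0"}}

```text
time_s: 26.05
tool_pos: [657.5, 191.5, 54.5]
orientation: [0.059, 0.998, 0.0, 0.0]
ft_force: [-4.0, -0.4, 7.3]
opening: 0.373
grip_force: 60.9
```

Request:
{"op": "arm_command", "data": {"series": "0 0 -.3 0 0 0; 0 0 -.3 0 0 0; 0 0 -.3 0 0 0; 0 0 -.3 0 0 0; 0 0 -.3 0 0 0; 0 0 -.3 0 0 0", "grip": -1}}

```text
time_s: 26.8
tool_pos: [657.4, 191.4, 54.1]
orientation: [0.059, 0.998, -0.0, 0.0]
ft_force: [0.2, 0.4, -0.1]
opening: 0.999
grip_force: 0.0
```

Request:
{"op": "arm_command", "data": {"series": "0 0 -8 0 0 0; 0 0 -25 0 0 0; 0 0 -50 0 0 0; 0 0 -80 0 0 0; 0 0 -110 0 0 0; 0 0 -130 0 0 0; 0 0 -135 0 0 0; 0 0 -135 0 0 0"}}

```text
time_s: 27.8
tool_pos: [657.1, 191.4, 188.7]
orientation: [0.059, 0.998, -0.0, -0.0]
ft_force: [-0.4, 0.7, -0.3]
opening: 1.003
grip_force: 0.0
```

```bash
python3 - <<'E'
from h import *
s=env.get_state();print(s['tool_pos'],s['ft_force'],s['opening']);c=cam('wrist',s)
im=env.capture('wrist')[...,::-1].copy();sc=env.capture('scene')[...,::-1].copy()
h=cv2.cvtColor(im,cv2.COLOR_BGR2HSV)
o=np.array([672,191.3]);a=np.radians(-6.8);M=np.array([[np.cos(a),np.sin(a)],[-np.sin(a),np.cos(a)]])
m2=(h[...,0]>20)&(h[...,0]<35)&(h[...,1]>130);print('rear row',np.where(m2[:,270:290].any(1))[0][0])
for r in(150,180,210,235):
    k=np.where(m2[r,240:318])[0]+240;p=ray(c,[[k[0]-.5,r],[k[-1]+.5,r]],73);print(r,[(M@(q-o)).round(1) for q in p])
cv2.imwrite('pics/f.png',np.hstack([im[90:340,170:390],cv2.resize(sc[140:265,295:405],None,fx=2,fy=2),cv2.resize(sc[230:355,225:335],None,fx=2,fy=2)]))
E
```

```text
[657.10200628 191.44248258 188.68472987] [-0.39056398  0.66653064 -0.31350142] 1.0034092196996887
rear row 110
150 [array([-65.2, -18.3]), array([-65.3,  14.7])]
180 [array([-38.2, -18.7]), array([-38.2,  15.2])]
210 [array([ -9.4, -18.3]), array([-9.5, 14.8])]
235 [array([ 16. , -18.7]), array([15.9, 15.3])]
```

View pics/f.png

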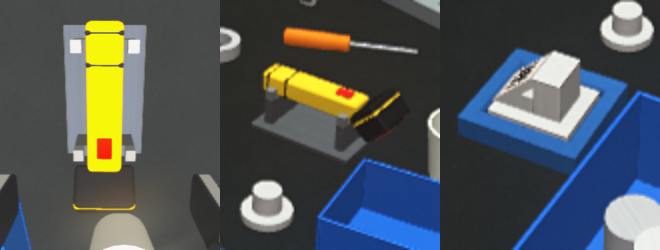

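The scanner lies centred between the cheeks of both saddles, head pointing the same way as before. The block is flush in the nest, the bystanders I can see are where they were, and the gripper is clear. Handing in.

```bash
python3 -c "
from plant import env
print(env.sign_off())"
```

```text
the job is handed in; nothing more can be done
None
```

The job is handed in at about 28 s: the block is flush in the nest, the scanner was held about 100 mm from the label for 2 s by my measurements, and it is back in both saddles with its head pointing the same way; the hand-in returned no verdict.

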